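# Light up the tree disc in the dry cabinet

### The job

Swing the clear cabinet's door wide open by its handle, then draw the torch up out of its holder and tip it so that it shines slantwise down (about 45 degrees) through the open doorway at the middle of the round tree disc's top, with its lens about 10 cm from it. Finish while still holding the torch raised and steady in the gripper, touching nothing else with it, with the door left wide open; leave the wooden samples in the cabinet and everything else on the bench where they are.

Things in the scene. Friction and masses are not known exactly. Their poses are not given: they have to be found in the camera images.
- cabinet: Clear plastic cabinet with white edges, 200 deep (x) x 240 wide (y) x 240 mm high, fixed. Origin: centre of its underside; own -x is the front (door side, towards the robot), z up. Side walls, back and roof 5 mm thick, white floor inside 20 mm above the bench. Behind the door the front is open, 230 mm wide, 20 to 235 mm above the bench.
- door (a joint): Door angle (rad): 0 shut, 1.57 square to the front, 1.9 the stop; starts at 0 to 0.25. Clear panel 240 wide x 220 high x 10 mm, its edges 20 and 240 mm above the bench, hinged upright at the cabinet's left (own +y) front edge. It swings out towards the robot (clockwise seen from above), moves easily and stays where it is left.
- door_handle (a point): Middle of the door's handle, 175 mm above the bench: an upright round steel bar 11 mm thick, from 120 to 230 mm above the bench, its axis 35 mm out from the door's outer face, 210 mm from the hinge line along the door. Two posts 8 mm thick join it to the door at 132 and 218 mm height. Own -x points out of the door's outer face, z up; turns with the door.
- door_hinge (a point): Point on the door's hinge line (vertical), 130 mm above the bench, on the door's outer face at its left edge.
- holder: Torch holder: grey block 80 x 80 x 50 mm high, screwed to the bench, with one round hole 43 mm wide and 44 mm deep in the middle of its top. Origin: centre of its underside; z up.
- torch: Aluminium torch 135 mm long, 0.11 to 0.23 kg, loose, head down in the holder's hole. Head 38 mm across for 40 mm, cone to 54 mm, then a round handle 26 mm across to the tail. Centre of mass about 56 mm from the lens. Origin: centre of the lens face (lower end at first, 6 mm above the bench); own +z runs from lens to tail: it shines along -z. Its turn about z does not matter.
- torch_aim (a point): Point on the torch's axis 100 mm in front of the lens (own -z): it is to be brought to the middle of the disc's top.
- disc: Round slice of a tree with bark and rings, 80 mm across, 30 mm thick, lying loose on the cabinet's floor, on the left or right side (the other side has the block), about 65 mm behind the cabinet's front. Origin: centre of its underside.
- disc_top (a point): Centre of the disc's top face, 50 mm above the bench.
- block: Rectangular wooden sample 50 x 70 x 30 mm, lying loose beside the disc in the cabinet; to be left alone. Origin: centre of its underside.
- bottle: Bystander: white sample bottle 52 mm across, 100 mm high, standing right of the cabinet. Origin: centre of its underside.
- jar: Bystander: glass jar with black lid, 70 mm across, 85 mm high, standing on the left. Origin: centre of its underside.
- mouse: Bystander: grey computer mouse, 100 x 60 x 34 mm, on the bench to the right. Origin: on its underside.
There are look-alikes about, which are no part of the job. What is shaped like the holder but blue or red is not meant.

How it is judged:
On the way, in this order (a step that is already met when the one before it is completed fails the run):
1. the door is swung wide open (at least 1.4 rad) (value of joint door above 1.4 rad), for 0.2 s.
2. the torch is held and drawn clear of the holder (lens more than 60 mm above the bench), the door still open (height (world z) of torch above 0.06 m and contact force between the fingers and torch above 2 N and contact force between torch and holder below 0.1 N and value of joint door above 1.4 rad), for 0.2 s.
At the end, for the whole second after the job is handed in: Door open 1.4 rad or more; torch gripped (over 2 N), at rest, touching no cabinet, door, holder or sample; lens over 75 mm above the bench; axis 26 to 66 degrees from upright; the point 100 mm ahead of the lens within 30 mm of the centre of the disc's top (value of joint door above 1.4 rad and contact force between the fingers and torch above 2 N and distance between torch_aim and disc_top below 0.03 m and angle between torch's own z axis and vertical between 0.45 and 1.15 rad and height (world z) of torch above 0.075 m and contact force between torch and cabinet below 0.2 N and contact force between torch and holder below 0.2 N and contact force between torch and disc below 0.2 N and contact force between torch and block below 0.2 N and linear speed of torch below 0.03 m/s and angular speed of torch below 0.2 rad/s); the arm keeps its last pose, push and grip.
It fails at once if the disc is shifted by more than 15 mm (distance of disc from where it was at the start of the episode above 0.015 m).
It fails at once if the block is shifted by more than 15 mm (distance of block from where it was at the start of the episode above 0.015 m).
It fails at once if the bottle is shifted by more than 20 mm (distance of bottle from where it was at the start of the episode above 0.02 m).
It fails at once if the jar is shifted by more than 20 mm (distance of jar from where it was at the start of the episode above 0.02 m).
It fails at once if the mouse is shifted by more than 20 mm (distance of mouse from where it was at the start of the episode above 0.02 m).
It also fails if it takes over 58 s, if anything falls off the work surface, if the arm or the gripper's body presses on something with over 40 N, if the wrist force passes 120 N, or if a joint passes its speed limit or range.

### The arm

A 6-joint arm with a two-finger parallel gripper is mounted at the origin on the work surface. World frame = base frame: x ahead of the robot, y to its left, z up, the work surface at z = 0. Lengths are in m, angles in rad, forces in N, time in s.
With the tool pointing down it reaches from about 0.35 to 0.85 m from the base axis. Payload 8.1 kg.
Tool frame: the origin (TCP) lies on the mounting face of the last link; the fingertips stand 173 mm ahead of it and the grasp point (between the pads) lies 155 mm ahead of it; z points along the fingers, y is the line along which they close (so a half turn about z gives the same grasp; the last joint's range is limited). The gripper opens to 85 mm and grips with 20 to 120 N. Pads are 22 mm wide; open, the fingers measure 114 mm over their backs; the gripper's body (76 mm by 85 mm) begins 54 mm behind the grasp point. The pads swing forward as they close: fully open they stand 13 mm farther back than shut.
Start: joints at [-1.207, 0.13, 1.488, -0, 1.523, -0.085], TCP at [0.26, -0.541, 0.405] pointing down, gripper open.
Joint ranges: [-2.96, 2.96], [-0.89, 2.26], [0.02, 2.5], [-1.34, 4.48], [0, 2.73], [-2.66, 2.66]. Speed limits (rad/s): [2.39, 2.39, 2.79, 3.14, 3.14, 3.14].

### API

Orientations are given as a 3x3 rotation matrix whose columns are the frame's x, y, z axes.
In Python, from rig import status, viewer, job gives the robot as it stands. The module is installed in compiled form; this text tells all that it offers.
- The arm moves only by the tool apply_moves, never from a script. Its argument "motion" is a list of rows, each an object with "translation": the shift along the tool's x, y, z normalised to -1 to 1, where 1 is 0.25 m, a list of three; "angular": the turn, a rotation vector about the tool's x, y, z normalised to -1 to 1, where 1 is 4 degrees, a list of three; "claw": the opening, from 0 (shut) to 1 (fully open). In form: [{"translation": [dx, dy, dz], "angular": [rx, ry, rz], "claw": claw}, ...]. A call has 1 to 20 rows; each row shifts and turns the commanded pose from where the row before left it, along the tool's axes as they then stand; what a row does not reach is not made up. A row lasts 1/10 s, in which the tool goes at most 50 mm and 8.59 degrees, less where a joint would pass 70% of its speed; a pose out of reach is approached as far as the arm can. A call with a number of a shift or a turn outside -1 to 1 is refused whole. A call with a gripper value outside its range is refused whole. The fingers move at their own pace and stop on an object; the grip force is fixed at half the most. Time passes only in rows, so rows that do not move let the fingers close. It gives the time, the measured TCP pose, the force, the opening and the grip force at its end, in the units of the state.
- status.read_state(): the state, without advancing time (a new reading comes with each control period).
- viewer.capture(name): name is "scene" or "top" or "wrist"; returns a dict with "frame" (420x560x3 uint8, blue, green, red), "depth" (420x560 float32, m along the optical axis (not along the pixel's ray), 0 where there is no reading), "intrinsics" (3x3 intrinsics, pixels), "dist" ([k1, k2, p1, p2, k3] as OpenCV has them; the pictures are not rectified), "cam_to_world" (4x4, takes a point from camera to world coordinates). Camera axes: x right, y down, z forward; pixel columns grow to the right and rows downward; lengths in m; the calibration is good to about 2 mm. A picture is of the moment at which its call begins.
- job.job_done(): hands the job in; it is judged then, once.
The state is a dict: "clock": time; "joints": joint angles; "joint_vel": joint speeds; "joint_efforts": joint torques, N m; "eef_pos": TCP position; "tool_rot": TCP orientation; "wrist_force": force on the tool from outside, world axes, zero at the start; "torque": the same for the moment, N m; "width": opening from 0.0 (shut) to 1.0 (fully open); "finger_force": force on a finger pad.
Only numpy, scipy, OpenCV 4.12 (cv2) and the standard library are available. Lean on these libraries where they do the work, as an engineer would, in place of code of your own. Each camera call takes 0.05 s, during which the arm holds its last target. There are 200 camera calls.

## Working session

There is one attempt and no reset: what is moved stays moved. The work goes in short steps, Python scripts to look and compute and a tool call to move; the robot and the scene stay as the last step left them, time stands still between calls to the robot, and variables do not carry over. Pictures are saved under pics/ and viewed, at most 10 in all, crops included, and the job is handed in when it is done.

Besides the shell and the picture viewer there is one more tool, called after ">>>" as a command line: name --argument value ..., lists and objects as JSON in quotes. apply_moves: Moves the arm, as the interface text tells. Scaled input: -1 to 1 covers 0.25 m each way for a shift and 4 degrees each way for a turn. Its arguments: {"type":"object","properties":{"motion":{"type":"array","items":{"type":"object","properties":{"translation":{"type":"array","items":{"type":"number"}},"angular":{"type":"array","items":{"type":"number"}},"claw":{"type":"number"}}}}},"required":["motion"]}

```bash
mkdir -p pics; cat > h.py <<'E'
import numpy as np, cv2
from rig import status, viewer, job
def cap(n):
    c=viewer.capture(n); np.savez(f'{n}.npz',**c); return c
def load(n): return dict(np.load(f'{n}.npz'))
def rays(c,px):
    px=np.array(px,float).reshape(-1,1,2)
    u=cv2.undistortPoints(px,c['intrinsics'],c['dist']).reshape(-1,2)
    d=np.c_[u,np.ones(len(u))]
    T=c['cam_to_world']; return T[:3,3], d@T[:3,:3].T
def onplane(c,px,z):
    o,d=rays(c,px); return o+d*((z-o[2])/d[:,2])[:,None]
def bydepth(c,px):
    o,d=rays(c,px); p=np.array(px).reshape(-1,2).astype(int)
    return o+d*c['depth'][p[:,1],p[:,0]][:,None]
def proj(c,P):
    T=np.linalg.inv(c['cam_to_world']); r=cv2.Rodrigues(T[:3,:3])[0]
    return cv2.projectPoints(np.array(P,float).reshape(-1,1,3),r,T[:3,3],c['intrinsics'],c['dist'])[0].reshape(-1,2)
E
python3 - <<'E'
from h import *
s=status.read_state(); print(s)
for n in ['scene','top']:
    c=cap(n); cv2.imwrite(f'pics/{n}0.png',c['frame']); print(n,c['cam_to_world'].round(3).tolist(),c['intrinsics'].round(1).tolist())
E
```

```text
{'clock': 0.0, 'joints': array([-1.20736694e+00,  1.31192505e-01,  1.48927276e+00, -5.73218418e-06,
        1.52303209e+00, -8.53970681e-02]), 'joint_vel': array([ 0.00127631,  0.00058517, -0.00090076, -0.00083867,  0.00056821,
        0.00026429]), 'joint_efforts': array([-6.17263186e-05, -5.69409978e+01, -5.00550234e+01, -8.87477739e-06,
        1.52568519e-02, -2.17372428e-05]), 'eef_pos': array([ 0.26028315, -0.54034678,  0.403629  ]), 'tool_rot': array([[ 9.00956865e-01,  4.33908125e-01, -6.82438466e-04],
       [ 4.33908633e-01, -9.00955124e-01,  1.77825787e-03],
       [ 1.56754106e-04, -1.89824958e-03, -9.99998186e-01]]), 'wrist_force': array([ 0.55110624, -0.23085911, -0.52429824]), 'torque': array([ 0.02543601, -0.05833251,  0.03827568]), 'finger_force': 0.0, 'width': 0.9992370424171783}
scene [[0.879, 0.454, -0.146, 0.737], [0.477, -0.831, 0.288, -0.351], [0.009, -0.323, -0.946, 1.237], [0.0, 0.0, 0.0, 1.0]] [[395.2, 0.0, 274.9], [0.0, 395.2, 213.3], [0.0, 0.0, 1.0]]
top [[0.017, -0.981, 0.193, 0.298], [-1.0, -0.014, 0.017, -0.039], [-0.014, -0.193, -0.981, 1.447], [0.0, 0.0, 0.0, 1.0]] [[503.1, 0.0, 272.4], [0.0, 503.1, 201.0], [0.0, 0.0, 1.0]]
```

View pics/scene0.png

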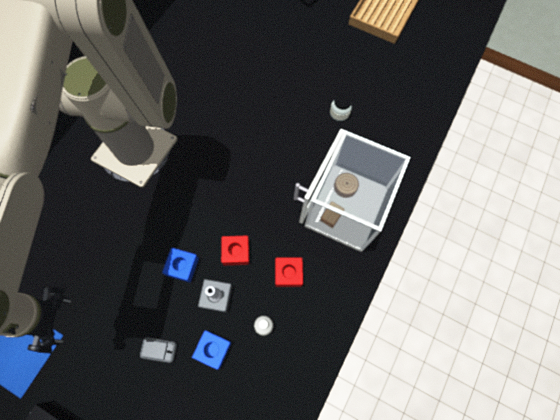

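View pics/top0.png

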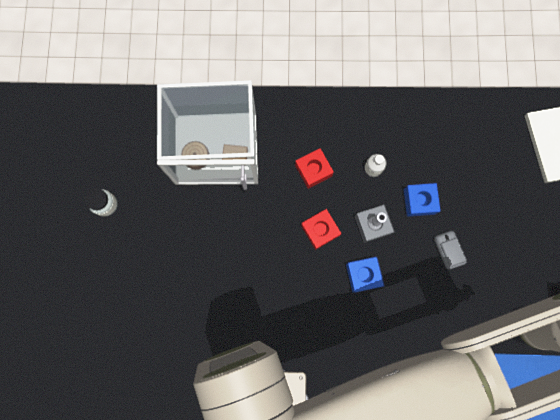

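The scene view shows the cabinet at about (355,190) with its handle at (302,192) and the torch's grey holder at (214,295). In the top view the cabinet is at (207,133), its handle at (244,178), the holder at (375,222) and the torch tail at (382,217). Next I'll enlarge the key areas.

```bash
python3 - <<'E'
from h import *
t=load('top')['frame']; s=load('scene')['frame']
a=cv2.resize(t[75:200,150:265],None,fx=3.4,fy=3.4,interpolation=cv2.INTER_CUBIC)[:425,:391]
b=cv2.resize(s[120:255,290:415],None,fx=3.2,fy=3.2,interpolation=cv2.INTER_CUBIC)
H=max(a.shape[0],b.shape[0]); im=np.zeros((H,a.shape[1]+b.shape[1],3),np.uint8)
im[:a.shape[0],:a.shape[1]]=a; im[:b.shape[0],a.shape[1]:]=b
print(im.shape,a.shape); cv2.imwrite('pics/crop1.png',im)
for n,px in (('top',[(195,150),(235,150),(375,240),(376,235),(382,217),(244,178),(375,158),(104,205),(450,250)]),('scene',[(347,184),(332,215),(225,303),(211,291),(263,325)])):
    c=load(n); print(n,bydepth(c,px).round(3).tolist())
E
```

```text
(432, 791, 3) (425, 391, 3)
top [[0.663, 0.178, 0.238], [0.663, 0.077, 0.243], [0.298, -0.039, 1.447], [0.481, -0.305, 0.045], [0.515, -0.302, 0.149], [0.595, 0.054, 0.227], [0.686, -0.296, 0.104], [0.548, 0.449, 0.082], [0.444, -0.51, 0.033]]
scene [[0.716, 0.122, 0.238], [0.718, 0.035, 0.202], [0.558, -0.306, 0.048], [0.522, -0.3, 0.142], [0.689, -0.31, 0.099]]
```

View pics/crop1.png

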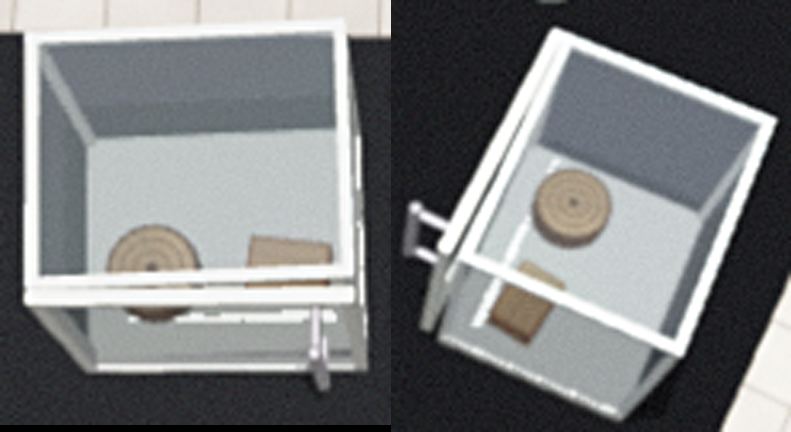

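```bash
python3 - <<'E'
from h import *
t=load('top'); s=load('scene')
ct=lambda x,y:(x/3.4+150,y/3.4+75); cs=lambda x,y:((x-391)/3.2+290,y/3.2+120)
print('roof top z.24', onplane(t,[ct(25,33),ct(345,20),ct(352,277),ct(25,283)],.24).round(4).tolist())
print('roof scene', onplane(s,[cs(557,28),cs(776,120),cs(683,355),cs(462,250)],.24).round(4).tolist())
print('door top edge: top view', onplane(t,[ct(24,302),ct(354,301),ct(354,288),ct(24,290)],.24).round(4).tolist())
print('door scene', onplane(s,[cs(553,28),cs(438,245)],.24).round(4).tolist())
for c,p in((t,ct(152,266)),(s,cs(573,203))): print('disc',onplane(c,[p],.05).round(4))
for n,c,box in (('top',t,(236,160,256,192)),('scene',s,(290,175,320,215))):
    x0,y0,x1,y1=box; X,Y=np.meshgrid(np.arange(x0,x1),np.arange(y0,y1)); px=np.c_[X.ravel(),Y.ravel()]
    P=bydepth(c,px); m=(P[:,2]>.1)&(P[:,0]<.625)&(P[:,2]<.26); 
    print(n); [print(a,b.round(3)) for a,b in zip(px[m].tolist(),P[m])]
E
```

```text
roof top z.24 [[0.834, 0.2811, 0.24], [0.8476, 0.0406, 0.24], [0.6473, 0.0307, 0.24], [0.6395, 0.2699, 0.24]]
roof scene [[0.63, 0.2711, 0.24], [0.8392, 0.2811, 0.24], [0.8528, 0.0431, 0.24], [0.651, 0.0382, 0.24]]
door top edge: top view [[0.6251, 0.2698, 0.24], [0.6291, 0.0288, 0.24], [0.639, 0.029, 0.24], [0.6342, 0.2703, 0.24]]
door scene [[0.6268, 0.2694, 0.24], [0.6312, 0.0325, 0.24]]
disc [[0.7098 0.2117 0.05  ]]
disc [[0.7111 0.2129 0.05  ]]
top
[242, 167] [0.625 0.06  0.221]
[241, 168] [0.622 0.063 0.22 ]
[242, 168] [0.622 0.06  0.221]
[243, 168] [0.622 0.057 0.223]
[241, 169] [0.62  0.063 0.221]
[242, 169] [0.618 0.06  0.226]
[243, 169] [0.618 0.057 0.227]
[241, 170] [0.618 0.063 0.218]
[242, 170] [0.618 0.06  0.219]
[243, 170] [0.617 0.057 0.221]
[241, 171] [0.614 0.062 0.224]
[242, 171] [0.614 0.06  0.223]
[243, 171] [0.614 0.057 0.223]
[241, 172] [0.611 0.062 0.224]
[242, 172] [0.612 0.06  0.22 ]
[243, 172] [0.612 0.057 0.221]
[241, 173] [0.61  0.062 0.218]
[242, 173] [0.609 0.06  0.222]
[243, 173] [0.61  0.057 0.218]
[241, 174] [0.608 0.063 0.217]
[242, 174] [0.607 0.06
[... 4739 characters left out ...]
0.597 0.054 0.136]
[296, 198] [0.599 0.058 0.131]
[297, 198] [0.602 0.057 0.138]
[298, 198] [0.605 0.058 0.14 ]
[299, 198] [0.607 0.062 0.132]
[300, 198] [0.61  0.063 0.133]
[294, 199] [0.594 0.054 0.125]
[295, 199] [0.597 0.055 0.126]
[296, 199] [0.599 0.058 0.124]
[297, 199] [0.603 0.056 0.133]
[298, 199] [0.606 0.057 0.134]
[299, 199] [0.609 0.058 0.134]
[300, 199] [0.611 0.059 0.136]
[301, 199] [0.614 0.062 0.132]
[302, 199] [0.616 0.063 0.133]
[299, 200] [0.61  0.055 0.136]
[300, 200] [0.612 0.057 0.133]
[301, 200] [0.615 0.058 0.134]
[302, 200] [0.618 0.059 0.135]
[303, 200] [0.621 0.06  0.137]
[301, 201] [0.617 0.055 0.136]
[302, 201] [0.619 0.057 0.134]
[303, 201] [0.622 0.057 0.137]
```

```bash
python3 - <<'E'
from h import *
for n,box,w in (('top',(350,195,400,245),None),('scene',(190,270,240,320),None)):
    c=load(n); x0,y0,x1,y1=box; X,Y=np.meshgrid(np.arange(x0,x1),np.arange(y0,y1)); px=np.c_[X.ravel(),Y.ravel()]
    P=bydepth(c,px)
    m=(P[:,2]>.132)&(P[:,2]<.16)
    for lab,m,z in (('tail',m,.141),('holdertop',(P[:,2]>.04)&(P[:,2]<.058),.05)):
        k=np.zeros(c['depth'].shape,np.uint8); k[px[m][:,1],px[m][:,0]]=255
        q=px[m]; (ctr,sz,a)=cv2.minAreaRect(q.astype(np.float32))
        print(n,lab,len(q),ctr,sz,a,onplane(c,[ctr],z).round(4),P[m].mean(0).round(4), onplane(c,[q.mean(0)],z).round(4))
E
```

```text
top tail 93 (381.0, 217.0) (9.899494171142578, 9.899494171142578) 45.0 [[ 0.5158 -0.3012  0.141 ]] [ 0.5153 -0.3009  0.1414] [[ 0.5154 -0.301   0.141 ]]
top holdertop 671 (374.6499938964844, 222.45001220703125) (29.725404739379883, 29.409177780151367) 71.56505584716797 [[ 0.5153 -0.3015  0.05  ]] [ 0.5128 -0.2988  0.05  ] [[ 0.5127 -0.2988  0.05  ]]
scene tail 63 (210.0, 291.0) (8.0, 8.0) 90.0 [[ 0.519  -0.3017  0.141 ]] [ 0.518  -0.3021  0.1396] [[ 0.5183 -0.3022  0.141 ]]
scene holdertop 600 (207.17308044433594, 290.6346130371094) (41.772735595703125, 34.124210357666016) 11.309932708740234 [[ 0.4929 -0.3007  0.05  ]] [ 0.519  -0.3023  0.0485] [[ 0.5194 -0.3026  0.05  ]]
```

>>> apply_moves --motion '[{"translation": [0,0,-0.2],"angular": [0,0,-1],"claw": 1},{"translation": [0,0,-0.2],"angular": [0,0,-1],"claw": 1}]'

```text
clock: 0.3
eef_pos: [0.2601, -0.5401, 0.5027]
tool_rot: [[0.83, 0.557, -0.002], [0.557, -0.83, 0.006], [0.001, -0.007, -1.0]]
wrist_force: [1.0, -1.8, 1.7]
width: 1.003
finger_force: 0.0
```

The torch stands at about (0.5165, -0.3015). The handle axis is at about (0.596, 0.058), the hinge at (0.627, 0.270) and the disc top at (0.710, 0.212). Now I'll move above the handle.

>>> apply_moves --motion '[{"translation": [0.175,-0.088,0],"angular": [0,0,0],"claw": 1},{"translation": [0.175,-0.088,0],"angular": [0,0,0],"claw": 1},{"translation": [0.175,-0.088,0],"angular": [0,0,0],"claw": 1},{"translation": [0.175,-0.088,0],"angular": [0,0,0],"claw": 1},{"translation": [0.175,-0.088,0],"angular": [0,0,0],"claw": 1},{"translation": [0.175,-0.088,0],"angular": [0,0,0],"claw": 1},{"translation": [0.175,-0.088,0],"angular": [0,0,0],"claw": 1},{"translation": [0.175,-0.088,0],"angular": [0,0,0],"claw": 1},{"translation": [0.175,-0.088,0],"angular": [0,0,0],"claw": 1},{"translation": [0.175,-0.088,0],"angular": [0,0,0],"claw": 1},{"translation": [0.175,-0.088,0],"angular": [0,0,0],"claw": 1},{"translation": [0.175,-0.088,0],"angular": [0,0,0],"claw": 1},{"translation": [0.175,-0.088,0],"angular": [0,0,-1],"claw": 1},{"translation": [0.175,-0.088,0],"angular": [0,0,-1],"claw": 1},{"angular": [0,0,-1],"translation": [0,0,0],"claw": 1},{"angular": [0,0,-1],"translation": [0,0,0],"claw": 1},{"angular": [0,0,-1],"translation": [0,0,0],"claw": 1},{"angular": [0,0,-1],"translation": [0,0,0],"claw": 1},{"angular": [0,0,-1],"translation": [0,0,0],"claw": 1},{"angular": [0,0,-1],"translation": [0,0,0],"claw": 1}]'

```text
clock: 2.3
eef_pos: [0.5958, 0.0572, 0.504]
tool_rot: [[0.409, 0.913, -0.001], [0.913, -0.409, 0.0], [-0.0, -0.001, -1.0]]
wrist_force: [-0.4, -0.8, -1.2]
width: 0.996
finger_force: 0.0
```

>>> apply_moves --motion '[{"angular": [0,0,-1],"translation": [0,0,0],"claw": 1},{"angular": [0,0,-1],"translation": [0,0,0],"claw": 1},{"angular": [0,0,-1],"translation": [0,0,0],"claw": 1},{"angular": [0,0,-1],"translation": [0,0,0],"claw": 1},{"angular": [0,0,-1],"translation": [0,0,0],"claw": 1},{"angular": [0,0,-1],"translation": [0,0,0],"claw": 1},{"angular": [0,0,-1],"translation": [0,0,0],"claw": 1},{"angular": [0,0,-1],"translation": [0,0,0],"claw": 1},{"angular": [0,0,-1],"translation": [0,0,0],"claw": 1},{"angular": [0,0,-1],"translation": [0,0,0],"claw": 1},{"angular": [0,0,-1],"translation": [0,0,0],"claw": 1},{"angular": [0,0,-1],"translation": [0,0,0],"claw": 1},{"angular": [0,0,-1],"translation": [0,0,0],"claw": 1},{"angular": [0,0,-1],"translation": [0,0,0],"claw": 1},{"angular": [0,0,-1],"translation": [0,0,0],"claw": 1},{"angular": [0,0,-1],"translation": [0,0,0],"claw": 1},{"angular": [0,0,-1],"translation": [0,0,0],"claw": 1},{"angular": [0,0,-1],"translation": [0,0,0],"claw": 1},{"angular": [0,0,-1],"translation": [0,0,0],"claw": 1},{"angular": [0,0,-1],"translation": [0,0,0],"claw": 1}]'

```text
clock: 4.3
eef_pos: [0.5958, 0.0572, 0.5041]
tool_rot: [[-0.828, 0.561, -0.001], [0.561, 0.828, -0.0], [0.001, -0.001, -1.0]]
wrist_force: [0.1, 0.9, -0.7]
width: 0.998
finger_force: 0.0
```

>>> apply_moves --motion '[{"angular": [0,0,-1],"translation": [0,0,0],"claw": 1},{"angular": [0,0,-1],"translation": [0,0,0],"claw": 1},{"angular": [0,0,-1],"translation": [0,0,0],"claw": 1},{"angular": [0,0,-1],"translation": [0,0,0],"claw": 1},{"angular": [0,0,-1],"translation": [0,0,0],"claw": 1},{"angular": [0,0,-1],"translation": [0,0,0],"claw": 1},{"angular": [0,0,-1],"translation": [0,0,0],"claw": 1},{"angular": [0,0,-1],"translation": [0,0,0],"claw": 1},{"angular": [0,0,-0.75],"translation": [0,0,0],"claw": 1},{"angular": [0,0,0],"translation": [0,0,0.1],"claw": 1},{"angular": [0,0,0],"translation": [0,0,0.1],"claw": 1},{"angular": [0,0,0],"translation": [0,0,0.1],"claw": 1},{"angular": [0,0,0],"translation": [0,0,0.1],"claw": 1},{"angular": [0,0,0],"translation": [0,0,0.1],"claw": 1},{"angular": [0,0,0],"translation": [0,0,0.07],"claw": 1},{"angular": [0,0,0],"translation": [0,0,0],"claw": 1}]'

```text
clock: 5.9
eef_pos: [0.5946, 0.0572, 0.358]
tool_rot: [[-1.0, -0.012, -0.007], [-0.012, 1.0, -0.0], [0.007, 0.0, -1.0]]
wrist_force: [-0.1, 1.0, -0.7]
width: 1.004
finger_force: 0.0
```

>>> apply_moves --motion '[{"angular": [0,0,0],"translation": [0,0,0],"claw": 0},{"angular": [0,0,0],"translation": [0,0,0],"claw": 0},{"angular": [0,0,0],"translation": [0,0,0],"claw": 0},{"angular": [0,0,0],"translation": [0,0,0],"claw": 0},{"angular": [0,0,0],"translation": [0,0,0],"claw": 0},{"angular": [0,0,0],"translation": [0,0,0],"claw": 0},{"angular": [0,0,0],"translation": [0,0,0],"claw": 0},{"angular": [0,0,0],"translation": [0,0,0],"claw": 0},{"angular": [0,0,0],"translation": [0,0,0],"claw": 0},{"angular": [0,0,0],"translation": [0,0,0],"claw": 0}]'

```text
clock: 6.9
eef_pos: [0.5963, 0.0602, 0.3634]
tool_rot: [[-1.0, -0.015, 0.003], [-0.015, 1.0, 0.006], [-0.003, 0.006, -1.0]]
wrist_force: [3.6, 17.3, 2.1]
width: 0.109
finger_force: 58.4
```

>>> apply_moves --motion '[{"angular": [0,0,1],"translation": [0.0583,0.0117,0],"claw": 0},{"angular": [0,0,1],"translation": [0.0583,0.0117,0],"claw": 0},{"angular": [0,0,1],"translation": [0.0583,0.0117,0],"claw": 0},{"angular": [0,0,1],"translation": [0.0583,0.0117,0],"claw": 0},{"angular": [0,0,1],"translation": [0.0583,0.0117,0],"claw": 0},{"angular": [0,0,1],"translation": [0.0583,0.0117,0],"claw": 0},{"angular": [0,0,1],"translation": [0.0583,0.0117,0],"claw": 0},{"angular": [0,0,1],"translation": [0.0583,0.0117,0],"claw": 0}]'

```text
clock: 7.7
eef_pos: [0.4894, 0.1075, 0.3634]
tool_rot: [[-0.854, 0.521, 0.004], [0.521, 0.854, 0.003], [-0.002, 0.005, -1.0]]
wrist_force: [7.9, 10.1, -1.3]
width: 0.113
finger_force: 58.8
```

>>> apply_moves --motion '[{"angular": [0,0,1],"translation": [0.0583,0.0217,0],"claw": 0},{"angular": [0,0,1],"translation": [0.0583,0.0117,0],"claw": 0},{"angular": [0,0,1],"translation": [0.0583,0.0117,0],"claw": 0},{"angular": [0,0,1],"translation": [0.0583,0.0117,0],"claw": 0},{"angular": [0,0,1],"translation": [0.0583,0.0117,0],"claw": 0},{"angular": [0,0,1],"translation": [0.0583,0.0117,0],"claw": 0},{"angular": [0,0,1],"translation": [0.0583,0.0117,0],"claw": 0},{"angular": [0,0,1],"translation": [0.0583,0.0117,0],"claw": 0},{"angular": [0,0,1],"translation": [0.0583,0.0117,0],"claw": 0}]'

```text
clock: 8.6
eef_pos: [0.4201, 0.2208, 0.3633]
tool_rot: [[-0.384, 0.923, -0.005], [0.923, 0.384, -0.001], [0.0, -0.005, -1.0]]
wrist_force: [-16.5, -5.4, 13.1]
width: 0.113
finger_force: 60.9
```

>>> apply_moves --motion '[{"angular": [0,0,1],"translation": [0.0583,0.0117,0],"claw": 0},{"angular": [0,0,1],"translation": [0.0583,0.0117,0],"claw": 0},{"angular": [0,0,1],"translation": [0.0583,0.0117,0],"claw": 0},{"angular": [0,0,1],"translation": [0.0583,0.0117,0],"claw": 0},{"angular": [0,0,1],"translation": [0.0583,0.0117,0],"claw": 0},{"angular": [0,0,1],"translation": [0.0583,0.0117,0],"claw": 0},{"angular": [0,0,1],"translation": [0.0583,0.0117,0],"claw": 0},{"angular": [0,0,1],"translation": [0.0583,0.0117,0],"claw": 0},{"angular": [0,0,0],"translation": [0,0,0],"claw": 0},{"angular": [0,0,0],"translation": [0,0,0],"claw": 0}]'

```text
clock: 9.6
eef_pos: [0.4252, 0.3399, 0.3633]
tool_rot: [[0.159, 0.987, -0.004], [0.987, -0.159, 0.003], [0.002, -0.005, -1.0]]
wrist_force: [-17.1, 6.3, 11.2]
width: 0.106
finger_force: 60.7
```

>>> apply_moves --motion '[{"angular": [0,0,0],"translation": [0,0,0],"claw": 1},{"angular": [0,0,0],"translation": [0,0,0],"claw": 1},{"angular": [0,0,0],"translation": [0,0,0],"claw": 1},{"angular": [0,0,0],"translation": [0,0,0],"claw": 1},{"angular": [0,0,0],"translation": [0,0,0],"claw": 1},{"angular": [0,0,0],"translation": [0,0,0],"claw": 1},{"angular": [0,0,0],"translation": [0,0,0],"claw": 1},{"angular": [0,0,0],"translation": [0,0,-0.1],"claw": 1},{"angular": [0,0,0],"translation": [0,0,-0.1],"claw": 1},{"angular": [0,0,0],"translation": [0,0,-0.1],"claw": 1},{"angular": [0,0,0],"translation": [0,0,-0.1],"claw": 1},{"angular": [0,0,0],"translation": [0,0,-0.1],"claw": 1},{"angular": [0,0,0],"translation": [0,0,0],"claw": 1}]'

```text
clock: 10.9
eef_pos: [0.4277, 0.3382, 0.4918]
tool_rot: [[0.161, 0.987, 0.006], [0.987, -0.161, 0.004], [0.005, 0.005, -1.0]]
wrist_force: [-0.6, 0.2, -0.2]
width: 1.0
finger_force: 0.0
```

```bash
python3 - <<'E'
from h import *
s=status.read_state(); print(s['eef_pos'],s['tool_rot'].round(3).tolist(),s['joints'].round(2))
R=s['tool_rot']; d=np.array([.5165,-.3015,.47])-s['eef_pos']; print('to torch, tool axes/0.25', (R.T@d/.25).round(3), np.linalg.norm(d))
c=cap('top'); cv2.imwrite('pics/top1.png',c['frame'][:300])
E
```

```text
[0.42771215 0.3381509  0.49180224] [[0.161, 0.987, 0.006], [0.987, -0.161, 0.004], [0.005, 0.005, -1.0]] [ 0.57 -0.04  1.51 -0.    1.67  0.74]
to torch, tool axes/0.25 [-2.468  0.763  0.08 ] 0.64615159868046
```

View pics/top1.png

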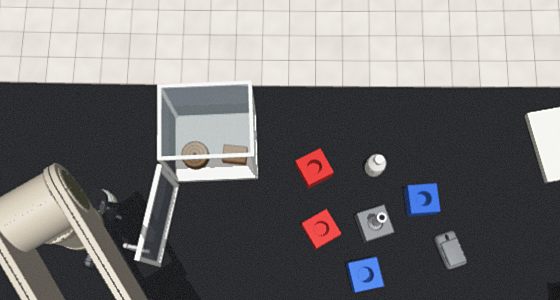

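The picture shows the door wide open, its hinge at (168,163) and tip at (150,262), with the gripper clear of the handle. Next is the torch.

>>> apply_moves --motion '[{"translation": [-0.1763,0.0545,0.0057],"angular": [0,0,0],"claw": 1},{"translation": [-0.1763,0.0545,0.0057],"angular": [0,0,0],"claw": 1},{"translation": [-0.1763,0.0545,0.0057],"angular": [0,0,0],"claw": 1},{"translation": [-0.1763,0.0545,0.0057],"angular": [0,0,0],"claw": 1},{"translation": [-0.1763,0.0545,0.0057],"angular": [0,0,0],"claw": 1},{"translation": [-0.1763,0.0545,0.0057],"angular": [0,0,0],"claw": 1},{"translation": [-0.1763,0.0545,0.0057],"angular": [0,0,0],"claw": 1},{"translation": [-0.1763,0.0545,0.0057],"angular": [0,0,0],"claw": 1},{"translation": [-0.1763,0.0545,0.0057],"angular": [0,0,0],"claw": 1},{"translation": [-0.1763,0.0545,0.0057],"angular": [0,0,0],"claw": 1},{"translation": [-0.1763,0.0545,0.0057],"angular": [0,0,0],"claw": 1},{"translation": [-0.1763,0.0545,0.0057],"angular": [0,0,0],"claw": 1},{"translation": [-0.1763,0.0545,0.0057],"angular": [0,0,0],"claw": 1},{"translation": [-0.1763,0.0545,0.0057],"angular": [0,0,0],"claw": 1},{"translation": [0,0,0],"angular": [0,0,0],"claw": 1},{"translation": [0,0,0],"angular": [0,0,0],"claw": 1}]'

```text
clock: 12.55
eef_pos: [0.5156, -0.3029, 0.4648]
tool_rot: [[0.163, 0.987, -0.003], [0.987, -0.163, 0.002], [0.002, -0.003, -1.0]]
wrist_force: [-0.1, 0.6, 0.8]
width: 1.001
finger_force: 0.0
```

```bash
python3 - <<'E'
from h import *
s=status.read_state(); print(s['eef_pos'],s['tool_rot'].round(4).tolist(),s['joints'].round(2))
R=s['tool_rot']; d=np.array([.5165,-.3015,.266])-s['eef_pos']; print((R.T@d/.25).round(3))
c=cap('wrist'); cv2.imwrite('pics/w1.png',c['frame'])
p=proj(c,[[.5165,-.3015,.141],[.5295,-.3015,.141],[.5165,-.3015,.05]]); print(p.round(1))
P=bydepth(c,np.stack(np.meshgrid(np.arange(0,560,3),np.arange(0,420,3)),-1).reshape(-1,2))
m=(P[:,2]>.137)&(P[:,2]<.146)&(np.hypot(P[:,0]-.5165,P[:,1]+.3015)<.03); print(m.sum(),P[m].mean(0),P[m].min(0),P[m].max(0))
E
```

```text
[ 0.51563831 -0.3028865   0.46481156] [[0.1635, 0.9865, -0.0029], [0.9865, -0.1635, 0.0024], [0.0018, -0.0033, -1.0]] [-0.62  0.11  1.4   0.    1.63 -0.45]
[0.005 0.005 0.795]
[[276.7 194.6]
 [292.3 192.1]
 [276.5 172.7]]
81 [ 0.51649432 -0.29783936  0.14113811] [ 0.50412787 -0.31008808  0.13894297] [ 0.52886976 -0.28634818  0.14328946]
```

View pics/w1.png

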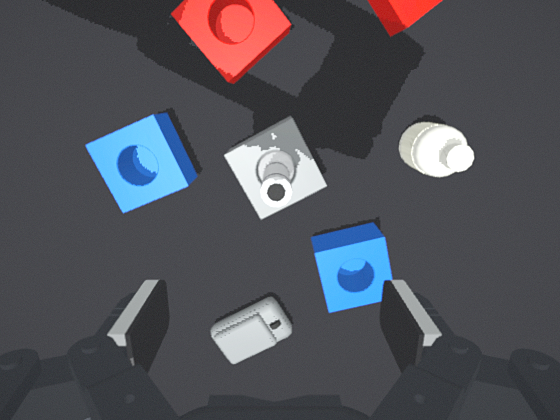

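The wrist view shows the torch tail centred at (276,191) in the grey holder, with the fingers clear of the neighbouring blocks. I'll descend and grip.

>>> apply_moves --motion '[{"translation": [0.009,0.004,0.1],"angular": [0,0,0],"claw": 1},{"translation": [0,0,0.1],"angular": [0,0,0],"claw": 1},{"translation": [0,0,0.1],"angular": [0,0,0],"claw": 1},{"translation": [0,0,0.1],"angular": [0,0,0],"claw": 1},{"translation": [0,0,0.1],"angular": [0,0,0],"claw": 1},{"translation": [0,0,0.1],"angular": [0,0,0],"claw": 1},{"translation": [0,0,0.1],"angular": [0,0,0],"claw": 1},{"translation": [0,0,0.09],"angular": [0,0,0],"claw": 1},{"translation": [0,0,0],"angular": [0,0,0],"claw": 1},{"translation": [0,0,0],"angular": [0,0,0],"claw": 0},{"translation": [0,0,0],"angular": [0,0,0],"claw": 0},{"translation": [0,0,0],"angular": [0,0,0],"claw": 0},{"translation": [0,0,0],"angular": [0,0,0],"claw": 0},{"translation": [0,0,0],"angular": [0,0,0],"claw": 0},{"translation": [0,0,0],"angular": [0,0,0],"claw": 0},{"translation": [0,0,0],"angular": [0,0,0],"claw": 0},{"translation": [0,0,0],"angular": [0,0,0],"claw": 0},{"translation": [0,0,0],"angular": [0,0,0],"claw": 0}]'

```text
clock: 14.4
eef_pos: [0.5176, -0.3001, 0.2712]
tool_rot: [[0.162, 0.987, 0.001], [0.987, -0.162, -0.001], [-0.001, 0.001, -1.0]]
wrist_force: [-1.2, 1.3, 4.8]
width: 0.29
finger_force: 58.6
```

>>> apply_moves --motion '[{"translation": [0,0,-0.06],"angular": [0,0,0],"claw": 0},{"translation": [0,0,-0.08],"angular": [0,0,0],"claw": 0},{"translation": [0,0,-0.08],"angular": [0,0,0],"claw": 0},{"translation": [0,0,-0.08],"angular": [0,0,0],"claw": 0},{"translation": [0,0,-0.08],"angular": [0,0,0],"claw": 0},{"translation": [0,0,-0.1],"angular": [0,0,0],"claw": 0},{"translation": [0,0,-0.1],"angular": [0,0,0],"claw": 0},{"translation": [0,0,-0.1],"angular": [0,0,0],"claw": 0},{"translation": [0,0,-0.1],"angular": [0,0,0],"claw": 0},{"translation": [0,0,-0.1],"angular": [0,0,0],"claw": 0},{"translation": [0,0,0],"angular": [0,0,0],"claw": 0},{"translation": [0,0,0],"angular": [0,0,0],"claw": 0},{"translation": [0,0,0],"angular": [0,0,0],"claw": 0}]'

```text
clock: 15.7
eef_pos: [0.5171, -0.2996, 0.4884]
tool_rot: [[0.161, 0.987, -0.002], [0.987, -0.161, 0.001], [0.001, -0.002, -1.0]]
wrist_force: [0.0, 0.3, -1.6]
width: 0.288
finger_force: 59.1
```

```bash
python3 - <<'E'
from h import *
s=status.read_state(); print(s['eef_pos'],s['finger_force'],s['width'],s['wrist_force'].round(1))
R=s['tool_rot']; d=np.array([.43,.13,.49])-s['eef_pos']; print((R.T@d/.25).round(3),np.linalg.norm(d), np.degrees(np.arctan2(R[1,0],R[0,0])))
E
```

```text
[ 0.51713522 -0.29962911  0.48838496] 59.0770822763443 0.2876478791929855 [ 0.   0.3 -1.6]
[ 1.64  -0.621 -0.004] 0.4383792093558089 80.71105036440748
```

>>> apply_moves --motion '[{"translation": [0.1367,-0.0518,0],"angular": [0,0,0],"claw": 0},{"translation": [0.1367,-0.0518,0],"angular": [0,0,0],"claw": 0},{"translation": [0.1367,-0.0518,0],"angular": [0,0,0],"claw": 0},{"translation": [0.1367,-0.0518,0],"angular": [0,0,0],"claw": 0},{"translation": [0.1367,-0.0518,0],"angular": [0,0,0],"claw": 0},{"translation": [0.1367,-0.0518,0],"angular": [0,0,0],"claw": 0},{"translation": [0.1367,-0.0518,0],"angular": [0,0,0],"claw": 0},{"translation": [0.1367,-0.0518,0],"angular": [0,0,0],"claw": 0},{"translation": [0.1367,-0.0518,0],"angular": [0,0,0],"claw": 0},{"translation": [0.1367,-0.0518,0],"angular": [0,0,0],"claw": 0},{"translation": [0.1367,-0.0518,0],"angular": [0,0,0],"claw": 0},{"translation": [0.1367,-0.0518,0],"angular": [0,0,0],"claw": 0},{"translation": [0,0,0],"angular": [0,0,-1],"claw": 0},{"translation": [0,0,0],"angular": [0,0,-1],"claw": 0},{"translation": [0,0,0],"angular": [0,0,-1],"claw": 0},{"translation": [0,0,0],"angular": [0,0,-1],"claw": 0},{"translation": [0,0,0],"angular": [0,0,-1],"claw": 0},{"translation": [0,0,0],"angular": [0,0,-1],"claw": 0},{"translation": [0,0,0],"angular": [0,0,-0.5],"claw": 0}]'

```text
clock: 17.6
eef_pos: [0.4299, 0.13, 0.4881]
tool_rot: [[-0.29, 0.957, -0.003], [0.957, 0.29, -0.001], [0.0, -0.003, -1.0]]
wrist_force: [-0.1, -0.4, -1.4]
width: 0.287
finger_force: 59.3
```

>>> apply_moves --motion '[{"translation": [0,0,0],"angular": [-1,0,0],"claw": 0},{"translation": [0,0,0],"angular": [-1,0,0],"claw": 0},{"translation": [0,0,0],"angular": [-1,0,0],"claw": 0},{"translation": [0,0,0],"angular": [-1,0,0],"claw": 0},{"translation": [0,0,0],"angular": [-1,0,0],"claw": 0},{"translation": [0,0,0],"angular": [-1,0,0],"claw": 0},{"translation": [0,0,0],"angular": [-1,0,0],"claw": 0},{"translation": [0,0,0],"angular": [-1,0,0],"claw": 0},{"translation": [0,0,0],"angular": [-1,0,0],"claw": 0},{"translation": [0,0,0],"angular": [-1,0,0],"claw": 0},{"translation": [0,0,0],"angular": [-1,0,0],"claw": 0},{"translation": [0,0,0],"angular": [-0.25,0,0],"claw": 0},{"translation": [0,0,0],"angular": [0,0,0],"claw": 0},{"translation": [0,0,0],"angular": [0,0,0],"claw": 0}]'

```text
clock: 19.0
eef_pos: [0.4301, 0.13, 0.4891]
tool_rot: [[-0.288, 0.679, 0.675], [0.958, 0.204, 0.203], [0.0, 0.705, -0.709]]
wrist_force: [0.0, -0.1, -1.5]
width: 0.291
finger_force: 59.3
```

```bash
cat > tgt.py <<'E'
from h import *
s=status.read_state(); R=s['tool_rot']; p=s['eef_pos']; z=R[:,2]
D=np.array([.7105,.2123,.05])
print(p.round(4),z.round(3),np.degrees(np.arccos(-z[2])).round(1),s['joints'].round(2),s['finger_force'])
goal=D-.365*z
print('goal',goal.round(4),'delta',(goal-p).round(4),'tool',(R.T@(goal-p)/.25).round(3),'vert',(R.T@np.array([0,0,goal[2]-p[2]])/.25).round(3),'horiz',(R.T@np.array([*(goal-p)[:2],0])/.25).round(3))
E
python3 tgt.py
```

```text
[0.4301 0.13   0.4891] [ 0.675  0.203 -0.709] 44.9 [ 0.13 -0.73  2.13  0.14  0.97 -0.19] 59.31192219257355
goal [0.4639 0.1382 0.3087] delta [ 0.0339  0.0082 -0.1804] tool [-0.008 -0.41   0.61 ] vert [-0.    -0.509  0.511] horiz [-0.008  0.099  0.098]
```

>>> apply_moves --motion '[{"translation": [0,-0.0636,0.0639],"angular": [0,0,0],"claw": 0},{"translation": [0,-0.0636,0.0639],"angular": [0,0,0],"claw": 0},{"translation": [0,-0.0636,0.0639],"angular": [0,0,0],"claw": 0},{"translation": [0,-0.0636,0.0639],"angular": [0,0,0],"claw": 0},{"translation": [0,-0.0636,0.0639],"angular": [0,0,0],"claw": 0},{"translation": [0,-0.0636,0.0639],"angular": [0,0,0],"claw": 0},{"translation": [0,-0.0636,0.0639],"angular": [0,0,0],"claw": 0},{"translation": [0,-0.0636,0.0639],"angular": [0,0,0],"claw": 0},{"translation": [-0.002,0.025,0.025],"angular": [0,0,0],"claw": 0},{"translation": [-0.002,0.025,0.025],"angular": [0,0,0],"claw": 0},{"translation": [-0.002,0.025,0.025],"angular": [0,0,0],"claw": 0},{"translation": [-0.002,0.024,0.023],"angular": [0,0,0],"claw": 0},{"translation": [0,0,0],"angular": [0,0,0],"claw": 0},{"translation": [0,0,0],"angular": [0,0,0],"claw": 0},{"translation": [0,0,0],"angular": [0,0,0],"claw": 0}]'

```text
clock: 20.5
eef_pos: [0.4642, 0.1383, 0.3093]
tool_rot: [[-0.288, 0.678, 0.676], [0.958, 0.204, 0.203], [0.0, 0.706, -0.708]]
wrist_force: [-0.6, -0.0, -1.9]
width: 0.292
finger_force: 59.3
```

```bash
python3 tgt.py; python3 - <<'E'
from h import *
s=status.read_state(); z=s['tool_rot'][:,2]; p=s['eef_pos']; g=p+.155*z
w=cap('wrist'); sc=cap('scene')
print('scene px: lens,tail,disc',proj(sc,[p+.265*z,p+.13*z,[.7105,.2123,.05]]).round(0).tolist())
print('wrist px: lens,grasp,disc',proj(w,[p+.265*z,g,[.7105,.2123,.05]]).round(0).tolist())
a=w['frame']; b=cv2.resize(sc['frame'][100:260,220:420],None,fx=2,fy=2,interpolation=cv2.INTER_CUBIC)
a=cv2.resize(a,(400,300)); im=np.zeros((320,800,3),np.uint8); im[:300,:400]=a; im[:,400:]=b; cv2.imwrite('pics/fin.png',im)
E
```

```text
[0.4642 0.1383 0.3093] [ 0.676  0.203 -0.708] 44.9 [ 0.14 -0.49  2.32  0.2   0.55 -0.28] 59.26734924316406
goal [0.4636 0.1381 0.3084] delta [-0.0006 -0.0002 -0.0009] tool [-0.    -0.004  0.001] vert [-0.    -0.003  0.003] horiz [-0.    -0.002 -0.002]
scene px: lens,tail,disc [[329.0, 170.0], [300.0, 150.0], [347.0, 184.0]]
wrist px: lens,grasp,disc [[274.0, 219.0], [274.0, 309.0], [273.0, 184.0]]
```

View pics/fin.png

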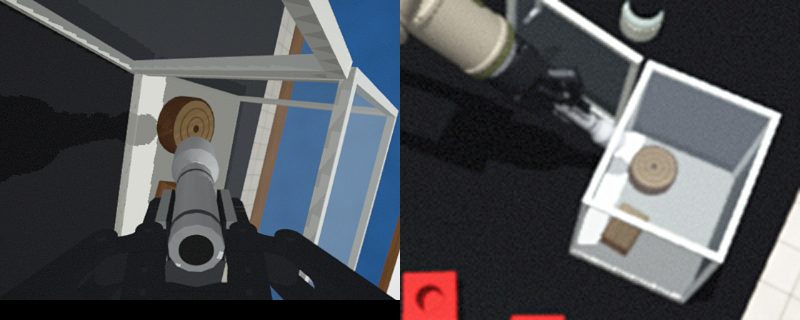

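The wrist view shows the torch head pointing at the disc, whose centre is at crop (196,128); the predicted aim is (195,131). The scene view shows the lens at the doorway (crop 612,138), clear of the frame, with the door open. I'm handing it in.

```bash
python3 -c "
from rig import job
print(job.job_done())"
```

```text
the job is handed in; nothing more can be done
None
```

I handed the job in with the door wide open (about 1.8 rad) and the torch gripped at a 45° slant, aimed at the middle of the disc's top with its lens about 10 cm away. No verdict came back.

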